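# Hold the filter cap at the flush mark

## Robot

A 6-joint arm with a two-finger parallel gripper is mounted at the origin on a cart in front of the work surface, level with it; the furniture and walls round the work are solid. World frame = base frame: x ahead of the robot, y to its left, z up, the work surface at z = 0. Lengths are in m, angles in rad, forces in N, time in s.
With the tool pointing down it reaches from about 0.25 to 0.775 m from the base axis. Payload 8.9 kg.
Tool frame: the origin (TCP) lies at the very end of the fingers, on their centre line; the grasp point (between the pads) lies 19 mm behind it (manip.grip_point_offset is the distance from the TCP to the grasp point, in m); z points along the fingers, y is the line along which they close (so a half turn about z gives the same grasp; the last joint's range is limited). The gripper opens to 85 mm and grips with 20 to 120 N. Pads are 22 mm wide; open, the fingers measure 114 mm over their backs; the gripper's body (76 mm by 85 mm) begins 54 mm behind the grasp point. The pads swing forward as they close: fully open they stand 13 mm farther back than shut.
Start: joints at [1.174, 0.291, -0.153, 1.127, 0, 1.431], TCP at [0.134, 0.508, 0.231] pointing down, gripper open.
Joint ranges: [-2.52, 2.52], [-0.91, 1.74], [-1.3, 1.37], [-1.96, 2.02], [-1.52, 1.47], [-3.14, 3.14]. Speed limits (rad/s): [2.22, 2.22, 2.79, 3.14, 3.14, 3.14].

## Interface

Orientations are given as a unit quaternion [w, x, y, z].
In Python, from workcell import manip, optics gives the robot as it stands.
- The arm moves only by the tool arm_command, never from a script. Its arguments are lists of equal length, an entry for each row: "offset": the shift along the tool's x, y, z in mm, a list of three; "rotation": the turn, a rotation vector about the tool's x, y, z in rad, a list of three; "hand": the opening, from 0 (shut) to 1 (fully open). In form: {"offset": [[dx, dy, dz], ...], "rotation": [[wx, wy, wz], ...], "hand": [hand, ...]}. A call has 1 to 20 rows; each row is the pose to reach, as a shift and turn from the pose commanded when the call began, along the tool's axes at that moment; what a row does not reach only later rows make up. A row lasts 1/10 s, in which the tool goes at most 50 mm and 8.59 degrees, less where a joint would pass 70% of its speed; a pose out of reach is approached as far as the arm can. A call with a gripper value outside its range is refused whole. The fingers move at their own pace and stop on an object; "grip_force" is the grip in N (left out, the last holds). Time passes only in rows, so rows that repeat a pose let the fingers close. It gives the time, the measured TCP pose, the force, the opening and the grip force at its end, in the units of the state.
- manip.get_obs(): the state, without advancing time (a new reading comes with each control period).
- optics.snapshot(name): name is "scene" or "top" or "wrist"; returns a dict with "frame" (420x560x3 uint8, blue, green, red), "camera_matrix" (3x3 intrinsics, pixels), "view" (4x4, takes a point from world to camera coordinates); the wrist camera has in their place "hand_eye" (4x4, takes a point from camera to tool coordinates, whose origin is the TCP and whose axes are the flange's). Camera axes: x right, y down, z forward; pixel columns grow to the right and rows downward; lengths in m; the calibration is good to about 2 mm. A picture is of the moment at which its call begins: read the wrist's pose just before it. There is no depth.
- manip.close_job(): hands the job in; it is judged then, once.
The state is a dict: "t": time; "q": joint angles; "joint_velocities": joint speeds; "tau": joint torques, N m; "eef_pos": TCP position; "orientation": TCP orientation; "wrist_force": force on the tool from outside, world axes, zero at the start; "wrist_torque": the same for the moment, N m; "finger_gap": finger opening in m; "grasp_force": force on a finger pad.
Only numpy, scipy, OpenCV 4.12 (cv2) and the standard library are available. Lean on these libraries where they do the work, as an engineer would, in place of code of your own. Each camera call takes 0.05 s, during which the arm holds its last target. There are 200 camera calls.

## Task

Refit the cap with the bar grip on the water filter head: lower it upright with its two lugs through the entry slots until its flange sits on the collar, then twist it clockwise (seen from above) to the flush mark, half-way to the lock, and finish while still holding it there against the return spring. Do not let it run on into the lock catch, and leave the larger round-knobbed spare cap and the other things on the worktop where they are.

Things in the scene. Friction and masses are not known exactly. Their poses are not given: they have to be found in the camera images.
- cap_grip (a point): Centre of the grip bar of the loose grey plastic cap (0.1 to 0.2 kg, 70 mm tall, standing upright on its plug). The bar is 58 mm long along this frame's x, 16 mm thick along y, 32 mm tall (16 mm up and down from here). Below it is a round flange 64 mm across, 16 to 24 mm below this point. The cap is the same after a half turn.
- cap_lugs (a point): On the cap's axis at the height of its two lugs, 38 mm below cap_grip. Plug: 40 mm across, 30 mm long below the flange, ends 16 mm below this point with a chamfer. Two lugs, 8 mm wide, 7 mm tall, stand out along +x and -x (in line with the bar) to 26 mm from the axis. A slot 9 mm wide, 10 mm deep runs along x across the plug's underside.
- collar (a point): Centre of the top face of the filter head's black round collar, 76 mm across, 60 mm above the worktop, z up. Bore 43.6 mm, chamfered. Two entry slots 12 mm wide, out to 28.5 mm from the axis, lie along +x and -x, a steel dot on the rim at each. With its bar along this x (either way round) the cap drops in until its flange rests on the collar: cap_grip is then 24 mm above this point.
- flush_mark (a point): Middle of the flush mark: a single steel line on the collar's rim, 35 mm from the axis, 45 degrees clockwise (seen from above) from the +x entry dot; another lies opposite. One end of the bar shall point at it. While turning, the lugs run under the collar's lip (2.5 mm vertical play). A double line at 90 degrees is the lock; a spring catch resists from 56 degrees and clicks in near 88.
- filter_head: The head, fixed to the worktop: white base 90 mm square, 12 mm tall, carrying the collar; a brass pipe stub on each side along +y and -y, to 66 mm from the centre. Origin under its centre, axes parallel to those of the collar. Turning the cap anticlockwise from the entry is blocked.
- valve (a joint): Angle of the valve rotor inside the head, rad: 0 = shut, grows as the cap turns clockwise, at most 1.62. Its steel blade, 28 mm long, 6 mm thick, enters the slot in the plug's underside when the cap is fully down; it lies along the collar's x at 0 and lags the cap by up to 0.15. A spring turns it back: 0.03 N m at 0, 0.10 N m at the flush mark, so a cap let go turns back.
- spare_mid (a point): Middle of the larger loose spare cap, to be left alone: round flange 82 mm across, round ribbed knob 42 mm across on top, 56 mm tall in all; this point is 28 mm above its underside. It and the right cap stand to the right of the head, in either order.
- tea_strainer: Bystander to be left alone: a steel mesh tea strainer cup, 82 mm across its rim and 61 mm tall; origin at its underside.
- cap_black: Bystander to be left alone: a round black bottle cap, 57 mm across and 24 mm tall; origin at its underside.
- cap_grey: Bystander to be left alone: a round grey bottle cap without a grip bar, 69 mm across and 24 mm tall; origin at its underside.
- ball_valve: Bystander to be left alone: a brass ball valve with a lever, 32 x 115 x 49 mm; origin at its underside.
- ptfe_tape: Bystander to be left alone: a small white roll of tape, 52 mm across and 15 mm tall; origin at its underside.
- teaspoon: Bystander to be left alone: a steel teaspoon, 132 mm long; origin at its underside.
There are look-alikes about, which are no part of the job. What is shaped like the part that bears cap_grip but orange is not meant.

How it is judged:
By the outcome, as a careful person would: the job done as asked, in the order asked, and still so for the second after the job is handed in, while the arm keeps its last pose, push and grip.
It also fails if it takes over 40 s, if anything falls off the work surface, if the arm or the gripper's body presses on something with over 40 N, if the wrist force passes 120 N, or if a joint passes its speed limit or range.

## Working session

There is one attempt and no reset: what is moved stays moved. The work goes in short steps, Python scripts to look and compute and a tool call to move; the robot and the scene stay as the last step left them, time stands still between calls to the robot, and variables do not carry over. Pictures are saved under pics/ and viewed, at most 10 in all, crops included, and the job is handed in when it is done.

Besides the shell and the picture viewer there is one more tool, called after ">>>" as a command line: name --argument value ..., lists and objects as JSON in quotes. arm_command: Moves the arm, as the interface text tells. Its arguments: {"type":"object","properties":{"offset":{"type":"array"},"rotation":{"type":"array"},"hand":{"type":"array"},"grip_force":{"type":"number"}},"required":["offset","rotation","hand"]}

```bash
mkdir -p pics; ls
python3 - <<'E'
from workcell import manip, optics
import cv2,numpy as np,pickle
print(manip.get_obs(), manip.grip_point_offset)
d={}
for n in("scene","top","wrist"):
    s=optics.snapshot(n); d[n]=s; cv2.imwrite(f"pics/{n}0.png",s["frame"])
    print(n,{k:np.round(v,4).tolist() for k,v in s.items() if k!="frame"})
pickle.dump(d,open("s0.pkl","wb"))
E
```

```text
pics
{'t': 0.0, 'q': array([ 1.17370430e+00,  2.91297545e-01, -1.54134154e-01,  1.12668475e+00,
        2.29034255e-05,  1.43150556e+00]), 'joint_velocities': array([ 2.78829559e-05, -5.97633003e-04, -9.23461553e-04, -1.93135346e-03,
       -6.74261036e-04,  1.61687685e-03]), 'tau': array([-5.90148629e-04, -5.37149334e+01,  3.31359601e+01,  1.60364283e-02,
       -3.78470486e-04,  1.52113522e-08]), 'eef_pos': array([0.13366522, 0.50724766, 0.23072041]), 'orientation': array([-1.85950924e-04,  1.28543948e-01,  9.91703594e-01, -6.33431850e-04]), 'wrist_force': array([-0.16577239,  0.86972855, -1.69661453]), 'wrist_torque': array([-0.01611129,  0.0318215 , -0.00386706]), 'grasp_force': 0.0, 'finger_gap': 0.08521551576784717} 0.0187
scene {'camera_matrix': [[472.688, 0.0, 279.3293], [0.0, 472.688, 210.9574], [0.0, 0.0, 1.0]], 'view': [[0.5328, -0.8462, -0.0129, -0.296], [-0.4476, -0.2689, -0.8528, 0.2691], [0.7182, 0.4601, -0.522, 1.1471], [0.0, 0.0, 0.0, 1.0]]}
top {'camera_matrix': [[515.3182, 0.0, 284.9296], [0.0, 515.3182, 215.8872], [0.0, 0.0, 1.0]], 'view': [[0.004, -0.9999, 0.0132, -0.0186], [-0.9852, -0.0062, -0.1714, 0.5344], [0.1715, -0.0123, -0.9851, 1.4302], [0.0, 0.0, 0.0, 1.0]]}
wrist {'camera_matrix': [[301.3255, 0.0, 278.265], [0.0, 301.3255, 207.7245], [0.0, 0.0, 1.0]], 'hand_eye': [[-0.0001, -0.9548, -0.2972, 0.0758], [1.0, -0.0002, 0.0002, -0.0008], [-0.0003, -0.2972, 0.9548, -0.1427], [0.0, 0.0, 0.0, 1.0]]}
```

View pics/scene0.png

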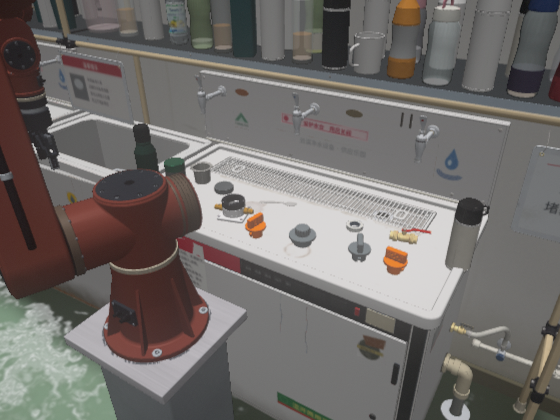

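View pics/top0.png

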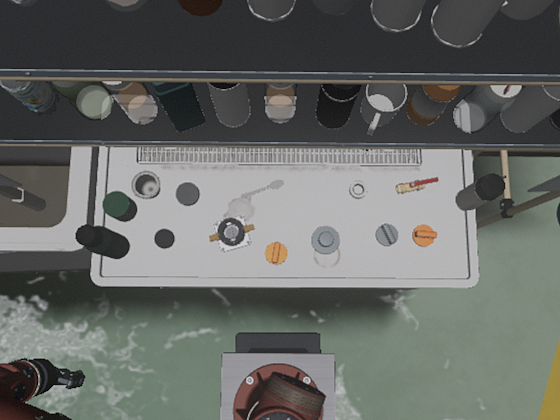

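The scene picture shows the robot in front of the worktop. Candidates in the top view:
- Grey cap with a bar at (387,235). It is also at (360,247) in the scene view.
- Grey round-knob spare at (325,239).
- Orange bar caps at (276,253) and (425,236), which are not meant.
- Plain grey cap at (187,194).

The head is at (231,232). I choose (387,235) and will check it in a close crop.

```bash
cat > h.py <<'E'
import numpy as np,cv2
from scipy.spatial.transform import Rotation as R
from workcell import manip, optics
def ray(K,T,px):  # T: cam->world
    d=T[:3,:3]@np.linalg.solve(K,[px[0],px[1],1.]); return T[:3,3],d
def onz(K,T,px,z):
    o,d=ray(K,T,px); return o+d*(z-o[2])/d[2]
def tool(o):
    T=np.eye(4); T[:3,:3]=R.from_quat(o["orientation"],scalar_first=True).as_matrix(); T[:3,3]=o["eef_pos"]; return T
def wrist(name):
    o=manip.get_obs(); s=optics.snapshot("wrist"); T=tool(o)@s["hand_eye"]
    cv2.imwrite(f"pics/{name}.png",s["frame"]); np.savez(name+".npz",K=s["camera_matrix"],T=T,tool=tool(o),f=s["frame"]); return s["camera_matrix"],T,o
E
python3 - <<'E'
from h import *
import pickle
d=pickle.load(open("s0.pkl","rb")); s=d["top"];K=s["camera_matrix"];T=np.linalg.inv(s["view"])
for n,p,z in(("cap",(387,235),.05),("spare",(325,239),.04),("head",(231,232),.06),("or1",(276,253),.05),("or2",(425,236),.05)): print(n,onz(K,T,p,z).round(4))
f=s["frame"]; g=d["scene"]["frame"]
c=[cv2.resize(a,(400,300),interpolation=cv2.INTER_CUBIC) for a in(f[211:259,355:419],f[208:256,199:263],g[223:271,328:392],g[210:258,270:334])]
cv2.imwrite("pics/crop1.png",np.vstack([np.hstack(c[:2]),np.hstack(c[2:])]))
o=manip.get_obs();print(tool(o).round(3))
E
```

```text
cap [ 0.4804 -0.3066  0.05  ]
spare [ 0.4693 -0.1307  0.04  ]
head [0.485  0.1362 0.06  ]
or1 [0.4274 0.009  0.05  ]
or2 [ 0.4782 -0.4151  0.05  ]
[[-0.967  0.255 -0.     0.134]
 [ 0.255  0.967 -0.001  0.507]
 [ 0.    -0.001 -1.     0.231]
 [ 0.     0.     0.     1.   ]]
```

View pics/crop1.png

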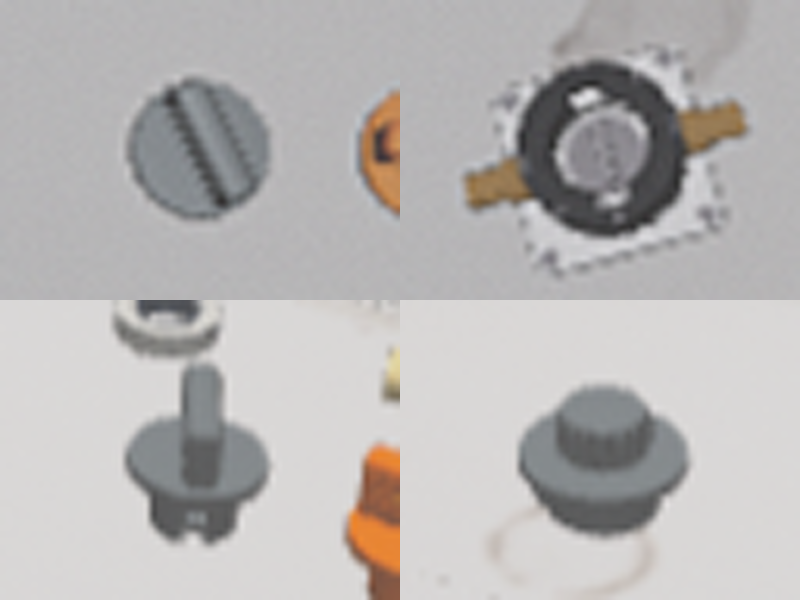

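Top left and bottom left of the crop confirm the choice: the grey cap has a bar and lugs, its bar lies at about 31° in the world, and it stands upright on its slotted plug. The head's slots lie at about 16°. I'll go over the head and take a closer look.

>>> arm_command --offset '[[-434,-269,31],[-434,-269,31],[-434,-269,31],[-434,-269,31],[-434,-269,31],[-434,-269,31],[-434,-269,31],[-434,-269,31],[-434,-269,31],[-434,-269,31],[-434,-269,31],[-434,-269,31],[-434,-269,31],[-434,-269,31],[-434,-269,31],[-434,-269,31]]' --rotation '[[0,0,-0.54],[0,0,-0.54],[0,0,-0.54],[0,0,-0.54],[0,0,-0.54],[0,0,-0.54],[0,0,-0.54],[0,0,-0.54],[0,0,-0.54],[0,0,-0.54],[0,0,-0.54],[0,0,-0.54],[0,0,-0.54],[0,0,-0.54],[0,0,-0.54],[0,0,-0.54]]' --hand '[1,1,1,1,1,1,1,1,1,1,1,1,1,1,1,1]'

```text
t: 1.75
eef_pos: [0.4844, 0.1377, 0.2005]
orientation: [0.0, -0.141, 0.99, 0.0]
wrist_force: [0.4, 1.0, -0.6]
finger_gap: 0.0856
grasp_force: 0.0
```

Run:
```python
from h import *
K,T,o=wrist("w1"); print(o["t"],o["eef_pos"],o["joint_velocities"].round(3),tool(o)[:3,:3].round(3).tolist())
```

```text
1.75 [0.48440023 0.13771412 0.20050462] [-0.004  0.003  0.002 -0.001 -0.002 -0.002] [[-0.96, -0.28, 0.0], [-0.28, 0.96, 0.0], [-0.0, 0.0, -1.0]]
```

View pics/w1.png

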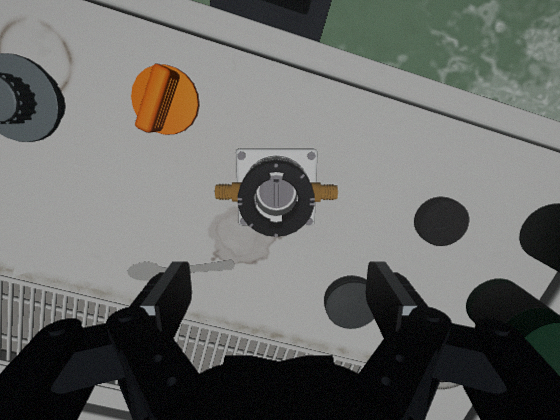

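The wrist view shows the collar at about (276,196), with its slots nearly along the image vertical. The pipes lie left and right, at (225,192) and (328,192). Next I'll refine this with an enlarged crop.

Run:
```python
from h import *
d=np.load("w1.npz");f=d["f"]
cv2.imwrite("pics/c2.png",cv2.resize(f[146:246,211:341],None,fx=6,fy=6,interpolation=cv2.INTER_CUBIC))
K,T=d["K"],d["T"]
for p in((276,196),(276,166),(276,228)): print(onz(K,T,p,.06).round(4))
```

```text
[0.4852 0.1349 0.06  ]
[0.4571 0.1268 0.06  ]
[0.5172 0.1442 0.06  ]
```

View pics/c2.png

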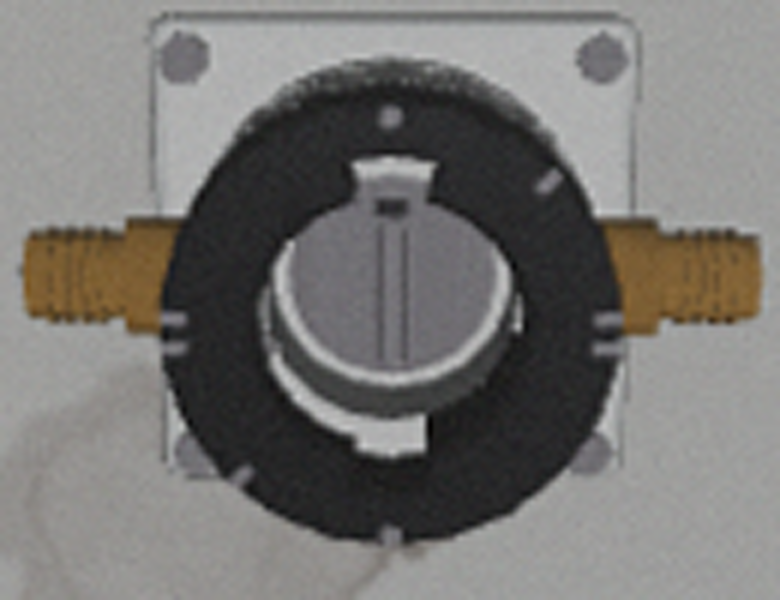

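The crop shows the entry dots at (391,117) and (390,537) and the flush marks at (549,181) and (243,474). The double lock lines are at (173,333) and (607,333). Flush lies clockwise of the dots, as described.

Run:
```python
from h import *
d=np.load("w1.npz");K,T=d["K"],d["T"]
P={}
for n,p in dict(d1=(391,117),d2=(390,537),f1=(549,181),f2=(243,474),l1=(173,333),l2=(607,333)).items():
    P[n]=onz(K,T,(211+(p[0]+.5)/6-.5,146+(p[1]+.5)/6-.5),.06)[:2]
for a,b in(("d1","d2"),("f1","f2"),("l1","l2")):
    v=P[b]-P[a];print(a,((P[a]+P[b])/2).round(4),"R",np.hypot(*v)/2,"ang",np.degrees(np.arctan2(v[1],v[0])))
c=np.mean(list(P.values()),0)
t=d["tool"];print("c",c,"collar in tool",(t[:3,:3].T@(np.r_[c,.06]-t[:3,3])*1e3).round(2),"tool x yaw",np.degrees(np.arctan2(t[1,0],t[0,0])))
# move to above cap: cap (0.480,-0.307), yaw 31+180, z .21
dl=np.array([.480,-.307,.2105])-t[:3,3];print((t[:3,:3].T@dl*1e3).round(1))
```

```text
d1 [0.4905 0.1361] R 0.03557060165844716 ang 15.972321003952876
f1 [0.4899 0.1362] R 0.03518674361589957 ang -28.94021538927392
l1 [0.4903 0.136 ] R 0.035358358369138754 ang 106.24026689444558
c [0.49021803 0.13610338] collar in tool [ -5.11  -3.18 140.51] tool x yaw -163.7419860389072
[ 128.7 -425.7  -10. ]
```

>>> arm_command --offset '[[129,-426,-10],[129,-426,-10],[129,-426,-10],[129,-426,-10],[129,-426,-10],[129,-426,-10],[129,-426,-10],[129,-426,-10],[129,-426,-10],[129,-426,-10],[129,-426,-10],[129,-426,-10],[129,-426,-10],[129,-426,-10]]' --rotation '[[0,0,-0.257],[0,0,-0.257],[0,0,-0.257],[0,0,-0.257],[0,0,-0.257],[0,0,-0.257],[0,0,-0.257],[0,0,-0.257],[0,0,-0.257],[0,0,-0.257],[0,0,-0.257],[0,0,-0.257],[0,0,-0.257],[0,0,-0.257]]' --hand '[1,1,1,1,1,1,1,1,1,1,1,1,1,1]'

```text
t: 3.2
eef_pos: [0.4799, -0.3069, 0.2105]
orientation: [0.0, -0.267, 0.964, -0.0]
wrist_force: [0.4, -0.5, -1.0]
finger_gap: 0.0854
grasp_force: 0.0
```

Run:
```python
from h import *
K,T,o=wrist("w2"); print(o["t"],o["eef_pos"],o["joint_velocities"].round(3),tool(o)[:3,:3].round(3).tolist())
d=np.load("w2.npz");f=d["f"]
u=K@(np.linalg.inv(T)@np.array([.48,-.307,.06,1]))[:3];u=(u[:2]/u[2]).astype(int);print(u)
x,y=max(u[0]-65,0),max(u[1]-50,0);print("corner",x,y)
cv2.imwrite("pics/c3.png",cv2.resize(f[y:y+100,x:x+130],None,fx=6,fy=6,interpolation=cv2.INTER_CUBIC))
```

```text
3.2 [ 0.4799471  -0.30689936  0.21053621] [-0.006  0.003  0.005 -0.001 -0.001 -0.   ] [[-0.857, -0.515, 0.0], [-0.515, 0.857, 0.0], [-0.0, -0.0, -1.0]]
[278 193]
corner 213 143
```

View pics/c3.png

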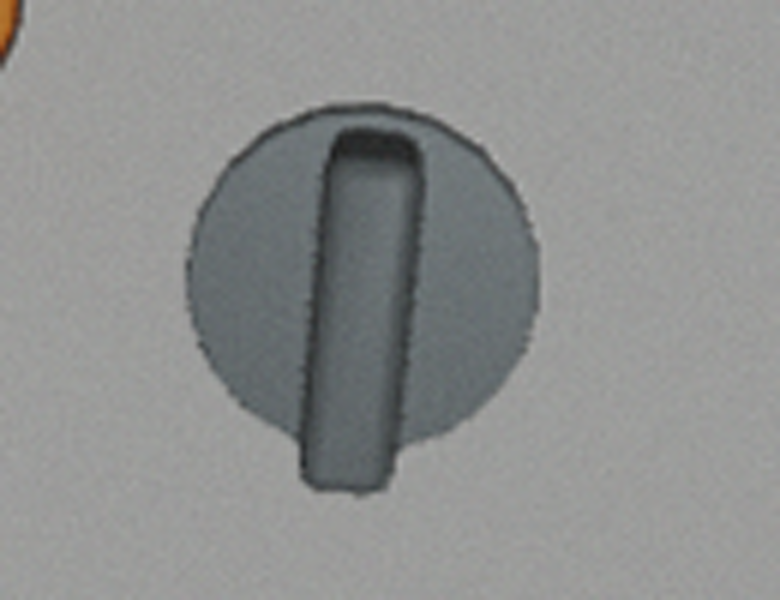

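The crop shows the cap's flange centred at about (363,275). The bar runs from (375,165) to (351,440), about 5° off the tool's x.

Run:
```python
from h import *
d=np.load("w2.npz");K,T,t=d["K"],d["T"],d["tool"]
g=lambda x,y,z: onz(K,T,(213+(x+.5)/6-.5,143+(y+.5)/6-.5),z)
l,r,tp,bt=g(187,275,.038),g(540,275,.038),g(363,104,.038),g(363,447,.038)
print("flange d",np.hypot(*(r-l)[:2]),np.hypot(*(bt-tp)[:2]),"c",(l+r)/2,(tp+bt)/2)
a,b=g(375,165,.07),g(351.5,440,.07);v=b-a;print("bar ang",np.degrees(np.arctan2(v[1],v[0])))
e=[g(345,492,.07),g(377,146,.07)];print("bar len",np.hypot(*(e[0]-e[1])[:2]),"mid",(e[0]+e[1])/2, "w",np.hypot(*(g(423,165,.07)-g(327,165,.07))[:2]))
c=np.r_[((l+r)/2)[:2],.054]
print("cap in tool",(t[:3,:3].T@(c-t[:3,3])*1e3).round(2),"yaw",np.degrees(np.arctan2(t[1,0],t[0,0])))
```

```text
flange d 0.06320397808294953 0.06313525661458681 c [ 0.4831017  -0.31206917  0.038     ] [ 0.48401521 -0.31163342  0.038     ]
bar ang 25.966758785936808
bar len 0.05833372884736955 mid [ 0.48344543 -0.31185203  0.07      ] w 0.015161779674678714
cap in tool [-2.0000e-02 -6.0500e+00  1.5654e+02] yaw -149.0023675524359
```

The cap is at (0.4835, -0.3119) with its bar at 26.0°. The measured sizes agree with the given ones: flange 63 mm against 64, bar 58.3 mm against 58. Next I descend and grasp.

>>> arm_command --offset '[[-0.5,-6.1,40],[-0.5,-6.1,80],[-0.5,-6.1,120],[-0.5,-6.1,150],[-0.5,-6.1,165],[-0.5,-6.1,168.5],[-0.5,-6.1,168.5],[-0.5,-6.1,168.5],[-0.5,-6.1,168.5],[-0.5,-6.1,168.5],[-0.5,-6.1,168.5],[-0.5,-6.1,168.5],[-0.5,-6.1,168.5],[-0.5,-6.1,168.5],[-0.5,-6.1,168.5],[-0.5,-6.1,168.5],[-0.5,-6.1,168.5],[-0.5,-6.1,168.5]]' --rotation '[[0,0,0.087],[0,0,0.087],[0,0,0.087],[0,0,0.087],[0,0,0.087],[0,0,0.087],[0,0,0.087],[0,0,0.087],[0,0,0.087],[0,0,0.087],[0,0,0.087],[0,0,0.087],[0,0,0.087],[0,0,0.087],[0,0,0.087],[0,0,0.087],[0,0,0.087],[0,0,0.087]]' --hand '[1,1,1,1,1,1,1,0.5,0.3,0.1,0,0,0,0,0,0,0,0]' --grip_force 70

```text
t: 5.05
eef_pos: [0.4833, -0.3133, 0.0421]
orientation: [0.0, -0.224, 0.975, -0.0]
wrist_force: [-1.4, 1.0, 5.6]
finger_gap: 0.0147
grasp_force: 70.4
```

>>> arm_command --offset '[[0,0,-5],[0,0,-20],[0,0,-50],[0,0,-90],[0,0,-120],[0,0,-120],[0,0,-120],[0,0,-120]]' --rotation '[[0,0,0],[0,0,0],[0,0,0],[0,0,0],[0,0,0],[0,0,0],[0,0,0],[0,0,0]]' --hand '[0,0,0,0,0,0,0,0]'

```text
t: 5.85
eef_pos: [0.4825, -0.3126, 0.1605]
orientation: [-0.001, -0.224, 0.975, 0.001]
wrist_force: [0.7, 0.2, -1.8]
finger_gap: 0.015
grasp_force: 69.6
```

Run:
```python
from h import *
K,T,o=wrist("w3"); print(o)
t=tool(o);print("yaw",np.degrees(np.arctan2(t[1,0],t[0,0])))
```

```text
{'t': 5.85, 'q': array([-7.01956637e-01,  4.33122498e-01, -1.34174791e-01,  1.00571501e+00,
       -8.74217262e-06, -1.15417061e+00]), 'joint_velocities': array([ 0.00034965,  0.00791473, -0.00283375,  0.00144626, -0.00043516,
        0.00017118]), 'tau': array([ 1.81870535e-02, -6.40409803e+01,  3.30775881e+01, -1.38413432e-02,
        4.92838444e-03,  4.26432769e-05]), 'eef_pos': array([ 0.48250567, -0.31255786,  0.16053087]), 'orientation': array([-6.67610050e-04, -2.24185175e-01,  9.74545935e-01,  8.84280566e-04]), 'wrist_force': array([ 0.68096421,  0.1641075 , -1.80287658]), 'wrist_torque': array([ 0.00364848, -0.01280326,  0.05030262]), 'grasp_force': 69.59869623184204, 'finger_gap': 0.01495736515572031}
yaw -154.08999510837396
```

View pics/w3.png

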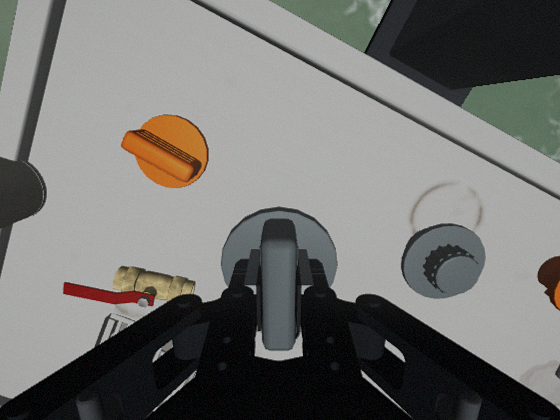

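The cap is held upright: flange edges at columns 221 and 337, top edge at row 208, bar centred at column 279.

Run:
```python
from h import *
from scipy.optimize import least_squares
d=np.load("w3.npz");K,H=d["K"],np.linalg.inv(d["tool"])@d["T"]
f=d["f"];g=cv2.cvtColor(f,cv2.COLOR_BGR2GRAY)
# flange edge pixels: along rays from (279,262) upward half, strongest gradient near radius
b=cv2.GaussianBlur(g,(3,3),0).astype(float)
pts=[]
for a in np.radians(np.r_[np.arange(185,255,3),np.arange(287,356,3)]):
    rr=np.arange(42,68,.25);x=279+rr*np.cos(a);y=262+rr*np.sin(a)
    v=cv2.remap(b.astype(np.float32),x.astype(np.float32)[None],y.astype(np.float32)[None],1)[0]
    i=np.argmax(np.gradient(cv2.GaussianBlur(v[None],(9,1),0)[0]));pts.append((x[i],y[i]))
P=np.array([onz(K,H,p,.004)[:2] for p in pts])*1e3
r=least_squares(lambda q:np.hypot(*(P-q[:2]).T)-q[2],[0,0,32],loss="soft_l1")
print(r.x,np.median(abs(r.fun)))
ps=[manip.get_obs()["eef_pos"] for _ in range(5)];print(np.std(ps,0))
```

```text
[ 0.05155965 -0.53461671 31.06054746] 0.12943810095640984
[5.55111512e-17 0.00000000e+00 0.00000000e+00]
```

>>> arm_command --offset '[[-20,40,0],[-41,80,0],[-61,120,0],[-81,160,0],[-101,200,0],[-122,240,0],[-142,280,0],[-162,320,0],[-182,360,0],[-197,390,0],[-202.6,400.2,0],[-202.6,400.2,0],[-202.6,400.2,0],[-202.6,400.2,0],[-202.6,400.2,0],[-202.6,400.2,0]]' --rotation '[[0,0,0.02],[0,0,0.04],[0,0,0.06],[0,0,0.08],[0,0,0.1],[0,0,0.12],[0,0,0.14],[0,0,0.16],[0,0,0.173],[0,0,0.173],[0,0,0.173],[0,0,0.173],[0,0,0.173],[0,0,0.173],[0,0,0.173],[0,0,0.173]]' --hand '[0,0,0,0,0,0,0,0,0,0,0,0,0,0,0,0]'

```text
t: 7.5
eef_pos: [0.4907, 0.1345, 0.1618]
orientation: [-0.0, -0.138, 0.99, -0.0]
wrist_force: [-0.9, -0.4, -1.5]
finger_gap: 0.0147
grasp_force: 69.5
```

Run:
```python
from h import *
ps=[]
for i in range(6):
    K,T,o=wrist("w4"); t=tool(o); ps.append(np.r_[o["eef_pos"]*1e3,np.degrees(np.arctan2(t[1,0],t[0,0])),o["wrist_force"]])
print(np.array(ps).round(2));print(t[:3,2])
s=optics.snapshot("scene");cv2.imwrite("pics/c4s.png",s["frame"])
f=np.load("w4.npz")["f"];a=cv2.resize(f[150:300,180:380],(400,300),interpolation=cv2.INTER_CUBIC)
g=s["frame"][140:230,190:310];b=cv2.resize(g,(400,300),interpolation=cv2.INTER_CUBIC)
cv2.imwrite("pics/c4.png",np.hstack([a,b]))
```

```text
[[ 4.9068e+02  1.3449e+02  1.6182e+02 -1.6408e+02 -9.2000e-01 -3.9000e-01
  -1.4900e+00]
 [ 4.9068e+02  1.3468e+02  1.6184e+02 -1.6407e+02 -4.8000e-01  1.8000e-01
  -1.7100e+00]
 [ 4.9068e+02  1.3482e+02  1.6188e+02 -1.6405e+02 -3.6000e-01 -7.3000e-01
  -1.9200e+00]
 [ 4.9069e+02  1.3495e+02  1.6187e+02 -1.6404e+02 -1.1300e+00 -1.7000e-01
  -2.2500e+00]
 [ 4.9065e+02  1.3507e+02  1.6186e+02 -1.6403e+02 -6.8000e-01  1.1000e-01
  -1.3100e+00]
 [ 4.9062e+02  1.3520e+02  1.6185e+02 -1.6402e+02  5.2000e-01  5.7000e-01
  -1.4900e+00]]
[ 8.20906263e-05  2.24443651e-05 -9.99999996e-01]
```

View pics/c4.png

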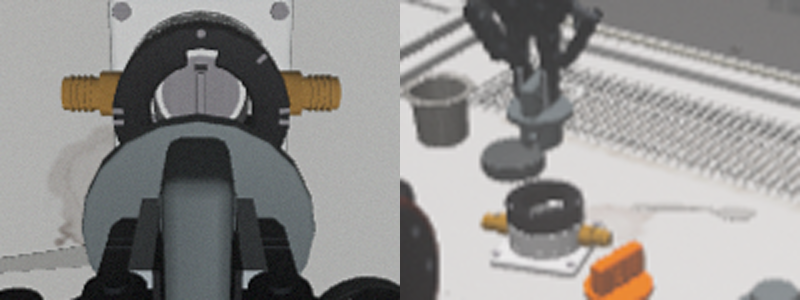

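The cap is above the head. In the crop the collar's front dot is at (201,33), and the double lines at (118,116) and (284,115) are still visible. That lets me measure the collar and flange in the same frame.

Run:
```python
from h import *
from scipy.optimize import least_squares
d=np.load("w4.npz");K,T,t=d["K"],d["T"],d["tool"];H=np.linalg.inv(t)@T
R3=t[:3,:3]
q=lambda x,y:(180+(x+.5)/2-.5,150+(y+.5)/2-.5)
to=lambda p:(R3.T@(onz(K,T,p,.06)-t[:3,3])*1e3)
L,Rr,D,F=[to(q(*p)) for p in((118,116),(284,115.5),(201,33),(263,59))]
print("collar in tool: lines mid",(L+Rr)/2,"half",np.hypot(*(L-Rr)[:2])/2,"dot",D,"flush",F)
c=(L+Rr)/2; print("dot-c",D-c,"ang",np.degrees(np.arctan2((D-c)[1],(D-c)[0])),"world c",t[:3,3]*1e3+R3@c)
f=d["f"];print("target world", t[:3,3]*1e3)
b=cv2.GaussianBlur(cv2.cvtColor(f,cv2.COLOR_BGR2GRAY),(3,3),0).astype(np.float32)
for rng in (np.r_[np.arange(180,215,3),np.arange(325,361,3)],np.r_[np.arange(215,255,3),np.arange(285,325,3)],np.r_[np.arange(180,255,3),np.arange(285,361,3)]):
  pts=[]
  for a in np.radians(rng):
    rr=np.arange(48,66,.25);x=(279+rr*np.cos(a)).astype(np.float32)[None];y=(262+rr*np.sin(a)).astype(np.float32)[None]
    v=cv2.remap(b,x,y,1)[0];i=np.argmax(abs(np.gradient(cv2.GaussianBlur(v[None],(9,1),0)[0])));pts.append((x[0,i],y[0,i]))
  for z in(.004,.008):
    P=np.array([onz(K,H,p,z)[:2] for p in pts])*1e3
    r=least_squares(lambda s:np.hypot(*(P-s[:2]).T)-s[2],[0,0,32],loss="soft_l1");print(z,r.x,np.median(abs(r.fun)))
```

```text
collar in tool: lines mid [  0.19954037   0.96071938 101.85151309] half 35.27213990585309 dot [ 35.51833639   0.89751161 101.84850762] flush [ 24.730912    26.51575377 101.8493993 ]
dot-c [ 3.53187960e+01 -6.32077724e-02 -3.00547262e-03] ang -0.10253845347487295 world c [490.17146482 136.07060602  60.        ]
target world [490.61946215 135.19968023 161.85153069]
0.004 [-0.82199925 -0.61483779 31.36034447] 0.07198856308468038
0.008 [-2.92478588 -0.60802934 32.21551297] 0.07395729447382138
0.004 [-4.62266306 -0.80646965 34.03289082] 0.663542092071367
0.008 [-6.88107328 -0.80507302 34.9987555 ] 0.6721932178002099
0.004 [-1.63891365 -0.66056653 31.63081484] 0.4014911481876027
0.008 [-3.76823706 -0.65457033 32.49442256] 0.4136394418937215
```

>>> arm_command --offset '[[0,0,20],[0,0,40],[0,0,52],[0,0,54],[0,0,54],[0,0,54],[0,0,54],[0,0,54],[0,0,54],[0,0,54],[0,0,54],[0,0,54],[0,0,54],[0,0,54]]' --rotation '[[0,0,0],[0,0,0],[0,0,0],[0,0,0],[0,0,0],[0,0,0],[0,0,0],[0,0,0],[0,0,0],[0,0,0],[0,0,0],[0,0,0],[0,0,0],[0,0,0]]' --hand '[0,0,0,0,0,0,0,0,0,0,0,0,0,0]'

```text
t: 9.25
eef_pos: [0.4905, 0.1353, 0.1078]
orientation: [-0.0, -0.139, 0.99, 0.0]
wrist_force: [-0.4, 0.4, 0.0]
finger_gap: 0.0146
grasp_force: 69.7
```

```bash
cat > p.py <<'E'
from h import *
for i in range(2):
    o=manip.get_obs();t=tool(o);print(round(o["t"],2),(o["eef_pos"]*1e3).round(2),np.degrees(np.arctan2(t[1,0],t[0,0])).round(2),o["wrist_force"].round(1),o["wrist_torque"].round(3),"q6",o["q"][5].round(3),"need tool xy",(t[:3,:3].T@(np.array([.4895,.1365,.0])-t[:3,3])*1e3).round(2)[:2])
    if i==0: optics.snapshot("top")
E
python3 p.py
```

```text
9.25 [490.55 135.33 107.77] -164.01 [-0.4  0.4  0. ] [0.041 0.017 0.017] q6 -0.154 need tool xy [0.67 1.4 ]
9.3 [490.57 135.33 107.77] -164.0 [ 0.6 -0.2 -1.5] [ 0.057 -0.004 -0.049] q6 -0.154 need tool xy [0.7  1.42]
```

>>> arm_command --offset '[[0.7,1.4,0],[0.7,1.4,0],[0.7,1.4,0],[0.7,1.4,0],[0.7,1.4,3],[0.7,1.4,5],[0.7,1.4,7],[0.7,1.4,9],[0.7,1.4,11],[0.7,1.4,13],[0.7,1.4,15],[0.7,1.4,15],[0.7,1.4,15]]' --rotation '[[0,0,0],[0,0,0],[0,0,0],[0,0,0],[0,0,0],[0,0,0],[0,0,0],[0,0,0],[0,0,0],[0,0,0],[0,0,0],[0,0,0],[0,0,0]]' --hand '[0,0,0,0,0,0,0,0,0,0,0,0,0]'

```text
t: 10.6
eef_pos: [0.4894, 0.1364, 0.0927]
orientation: [-0.0, -0.139, 0.99, -0.0]
wrist_force: [-0.4, -0.7, -2.1]
finger_gap: 0.015
grasp_force: 69.6
```

```bash
python3 p.py
```

```text
10.6 [489.42 136.45  92.75] -164.01 [-0.4 -0.7 -2.1] [-0.056  0.137 -0.015] q6 -0.151 need tool xy [-0.11  0.03]
10.65 [489.42 136.47  92.78] -164.0 [-1.1 -0.1 -1.9] [-0.049  0.179 -0.007] q6 -0.151 need tool xy [-0.1  0. ]
```

>>> arm_command --offset '[[0,0,2],[0,0,4],[0,0,6],[0,0,8],[0,0,10],[0,0,12],[0,0,14],[0,0,16],[0,0,18],[0,0,19.5],[0,0,20.5],[0,0,21],[0,0,21]]' --rotation '[[0,0,0],[0,0,0],[0,0,0],[0,0,0],[0,0,0],[0,0,0],[0,0,0],[0,0,0],[0,0,0],[0,0,0],[0,0,0],[0,0,0],[0,0,0]]' --hand '[0,0,0,0,0,0,0,0,0,0,0,0,0]'

```text
t: 11.95
eef_pos: [0.4893, 0.1365, 0.0722]
orientation: [-0.0, -0.139, 0.99, -0.0]
wrist_force: [-4.3, -0.4, 5.3]
finger_gap: 0.0153
grasp_force: 70.6
```

```bash
python3 p.py
```

```text
11.95 [489.33 136.47  72.16] -164.0 [-4.3 -0.4  5.3] [-0.447  0.913 -0.079] q6 -0.151 need tool xy [-0.19 -0.01]
12.0 [489.36 136.5   72.16] -164.0 [-5.3 -0.7  6.2] [-0.442  0.873 -0.017] q6 -0.151 need tool xy [-0.14 -0.03]
```

>>> arm_command --offset '[[0.3,0,0.3],[0.6,0,0.6],[0.6,0,0.6],[0.6,0,0.6]]' --rotation '[[0,0,0],[0,0,0],[0,0,0],[0,0,0]]' --hand '[0,0,0,0]'

```text
t: 12.4
eef_pos: [0.4893, 0.1365, 0.0721]
orientation: [0.001, -0.139, 0.99, 0.0]
wrist_force: [-4.9, -1.3, 11.5]
finger_gap: 0.0148
grasp_force: 71.6
```

```bash
python3 p.py
```

```text
12.4 [489.32 136.5   72.11] -163.99 [-4.9 -1.3 11.5] [-0.473  0.923 -0.029] q6 -0.151 need tool xy [-0.09 -0.04]
12.45 [489.31 136.49  72.09] -163.99 [-4.9 -1.3 11.4] [-0.407  0.914 -0.014] q6 -0.151 need tool xy [-0.11 -0.04]
```

>>> arm_command --offset '[[0,0,-0.4],[0,0,-0.4],[0,0,-0.4],[0,0,-0.4],[0,0,-0.4],[0,0,-0.4],[0,0,-0.4],[0,0,-0.4],[0,0,-0.4],[0,0,-0.4],[0,0,-0.4],[0,0,-0.4],[0,0,-0.4],[0,0,-0.4],[0,0,-0.4],[0,0,-0.4]]' --rotation '[[0,0,0.03],[0,0,0.08],[0,0,0.13],[0,0,0.18],[0,0,0.23],[0,0,0.28],[0,0,0.33],[0,0,0.38],[0,0,0.43],[0,0,0.48],[0,0,0.53],[0,0,0.58],[0,0,0.63],[0,0,0.67],[0,0,0.7],[0,0,0.7]]' --hand '[0,0,0,0,0,0,0,0,0,0,0,0,0,0,0,0]'

```text
t: 14.05
eef_pos: [0.4893, 0.1371, 0.0721]
orientation: [0.0, 0.209, 0.978, 0.001]
wrist_force: [-3.1, 1.9, 5.9]
finger_gap: 0.015
grasp_force: 70.6
```

```bash
python3 p.py
```

```text
14.05 [489.32 137.07  72.15] 155.88 [-3.1  1.9  5.9] [0.113 0.655 0.165] q6 0.549 need tool xy [-0.37 -0.56]
14.1 [489.34 137.03  72.17] 155.92 [-2.8  1.9  5.6] [0.196 0.713 0.116] q6 0.549 need tool xy [-0.34 -0.53]
```

Smooth so far: 40.1° turned, with spring torque now showing at the wrist. The remaining 4.8° is 0.084 rad.

>>> arm_command --offset '[[0,0,0],[0,0,0],[0,0,0],[0,0,0],[0,0,0],[0,0,0]]' --rotation '[[0,0,0.03],[0,0,0.06],[0,0,0.084],[0,0,0.084],[0,0,0.084],[0,0,0.084]]' --hand '[0,0,0,0,0,0]'

```text
t: 14.7
eef_pos: [0.4894, 0.1371, 0.0722]
orientation: [0.0, 0.249, 0.968, 0.001]
wrist_force: [-2.6, 2.1, 5.3]
finger_gap: 0.0152
grasp_force: 70.6
```

```bash
python3 p.py
python3 - <<'E'
from h import *
K,T,o=wrist("w5"); f=np.load("w5.npz")["f"]; s=optics.snapshot("top")["frame"]
cv2.imwrite("pics/c5.png",np.hstack([cv2.resize(f[160:310,180:380],(400,300),interpolation=2),cv2.resize(s[202:262,191:271],(400,300),interpolation=2)]))
E
```

```text
14.7 [489.39 137.1   72.16] 151.12 [-2.6  2.1  5.3] [0.216 0.616 0.119] q6 0.632 need tool xy [-0.37 -0.6 ]
14.75 [489.39 137.09  72.18] 151.12 [-2.4  3.2  5.3] [0.222 0.648 0.127] q6 0.632 need tool xy [-0.36 -0.6 ]
```

View pics/c5.png

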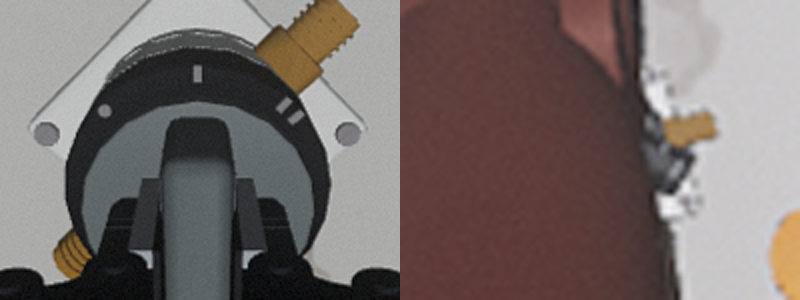

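The flush mark at (197,73) lines up with the bar, which is centred at column 198. The flange is seated at z 72.2 mm, and the 0.12 N m return torque shows the valve blade is engaged. I'm handing in while holding.

```bash
python3 -c "
from workcell import manip; print(manip.close_job())"
```

```text
the job is handed in; nothing more can be done
None
```

I fitted the grey bar-grip cap on the collar, twisted it 45° clockwise to the flush mark, and handed the job in at about 15 s with the arm still holding it there against the spring.

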